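# Seat a relay-lens tube on the V-groove rail

## Task

Take the lens tube with the orange band from the grey rest and set it down (do not drop it) in the V-groove of the grey metal rail, lens end towards the stop and well clear of it. Then push it gently along the groove until you feel it bear on the brass stop pad and keep a light pressure on for a moment so that it is fully home; never force it, the lens cell must not take more than 15 newtons. Finally swing the hold-down arm down onto the tube, and leave the other things on the bench alone.

Things in the scene. Friction and masses are not known exactly. Their poses are not given: they have to be found in the camera images.
- tube_center (a point): Centre of the lens tube to fit: black cylinder 40 mm in diameter, 120 mm long, ORANGE band at its rear, silver collar near its lens end. x runs along its axis to the lens end, 60 mm from here; the rear face (33 mm brass spigot, last 8 mm) is 60 mm the other way. 0.2 to 0.4 kg. It starts in either bay of the rest, axis 34 mm above the bench, lens end within 0.35 rad of the rail's x.
- tube_nose (a point): Centre of the flat lens-end face of the same tube, on its axis; x points out of the tube.
- rail_groove (a point): Fixed grey metal rail 360 x 62 x 42 mm high with a 90-degree V-groove 31 mm wide along its top. Point at the rail's middle, on the axis of a 40 mm tube lying in the groove: 54.8 mm above the bench, 12.8 above the flat shoulders. x runs along the level groove to the stop, y across to the hold-down's hinge, z up. The end at x = -180 mm is open. Friction resists a push along it with about 1 to 4 N.
- stop: Fixed stop straddling the rail, origin 146 to 152 mm beyond its middle, at bench height under the groove's line; x is the pushing direction. Its 44 mm wide block (102 mm high with its thumbscrew) clamps a stop rod whose 37 mm brass pad (stop_rod_c0, 5 mm thick) faces the tube on its axis: the pad's face is 7 to 49 mm before the origin, set anew each day and not measured: find it by touch.
- holddown (a joint): Hold-down arm hinged on the rail's +y shoulder: rad, 0 = level across the groove, about 0.045 when its white pad bears on a tube in the groove; starts raised at 0.75 to 1.1. Stiff hinge: stays where left, 1 to 1.5 N at the tab moves it.
- holddown_hinge (a point): Hinge axis of the hold-down (fixed, axes as rail_groove's): 78 mm beyond the rail's middle towards the stop, 33 mm to the +y side, 80 mm above the bench, between two silver cheeks reaching 80 mm high. The arm, 20 mm wide, 6 mm thick, reaches across the groove and ends in a black tab 69 to 91 mm from the axis; level, its top is 85 mm above the bench.
- holddown_tab (a point): Top of the black tab (30 mm along the rail, 22 across, 6 thick) at the arm's free end, 80 mm from the hinge axis; pushed down from above, it moves in a circle about the hinge. z is the arm's upper normal.
- spare: The other lens tube, same size, BLUE band, in the other bay of the rest; origin at its centre. Leave it there.
- rest: Fixed grey rest 330 x 56 mm, two bays end to end, centres 80 mm either way of its middle along its x; each has two V saddles 12 mm wide, 36 mm either way of the bay's centre, up to 24 mm high, open between. Origin under its middle.
- objective: Bystander: steel microscope objective standing up, 29 mm wide, 44 mm tall; origin under it.
- filter_cube: Bystander: black filter cube 34 x 34 x 38 mm; origin under it.
- oil: Bystander: amber bottle, 32 mm wide, 68 mm tall; origin under it.
- driver: Bystander: screwdriver with red handle, 160 mm long, lying.
- cup: Bystander: black cup with paper sleeve, 68 mm wide, 85 mm tall; origin under it.
- tissue: Bystander: ivory box 85 x 120 x 45 mm; origin under it.
- lens_can: Bystander: black can 48 mm wide, 55 mm tall; origin under it.
Things that resemble listed ones, but are neither listed nor needed, are in the scene too. Leave any pink look-alike of the part that bears tube_center alone.

How it is judged:
By the outcome, as a careful person would: the job done as asked, in the order asked, and still so for the second after the job is handed in, with the robot touching nothing.
It also fails if it takes over 72 s, if anything falls off the work surface, if the arm or the gripper's body presses on something with over 40 N, if the wrist force passes 120 N, or if a joint passes its speed limit or range.

## Robot

A 6-joint arm with a two-finger parallel gripper is mounted at the origin on the work surface. World frame = base frame: x ahead of the robot, y to its left, z up, the work surface at z = 0. Lengths are in mm, angles in rad, forces in N, time in s.
With the tool pointing down it reaches from about 400 to 925 mm from the base axis. Payload 12.5 kg.
Tool frame: the origin (TCP) lies where the fingers leave the gripper's body, on its centre line; the fingertips stand 78 mm ahead of it and the grasp point (between the pads) lies 59 mm ahead of it; z points along the fingers, y is the direction in which the jaws open and shut (so a half turn about z gives the same grasp; the last joint's range is limited). The gripper opens to 95 mm and grips with 3 to 60 N. Pads are 20 mm wide; open, the fingers measure 119 mm over their backs; the gripper's body (75 mm by 180 mm) begins 59 mm behind the grasp point.
Start: joints at [1.104, 0.491, 1.559, -0, 1.092, -0.106], TCP at [220.621, 584.777, 292.261] pointing down, gripper open.
Joint ranges: [-3.1, 3.1], [-0.84, 2.19], [0.05, 2.79], [-1.13, 4.28], [0.06, 2.93], [-2.69, 2.69]. Speed limits (rad/s): [2.22, 2.22, 2.79, 3.14, 3.14, 3.14].

## Interface

Orientations are given as [roll, pitch, yaw] about the fixed x, y, z axes, in that order (R = Rz(yaw) Ry(pitch) Rx(roll)).
In Python, from cell import env, viewer, ticket, search_frame gives the robot as it stands.
- The arm moves only by the shell command python3 -m inch 'ROWS'. ROWS is a JSON object of lists of equal length, an entry for each row: "hand": the opening, from 0 (shut) to 1 (fully open); "delta_pos": the shift along the tool's x, y, z in cm, a list of three; "turn": the turn about the tool's z in rad. A call has 1 to 20 rows; each row shifts and turns the commanded pose from where the row before left it, along the tool's axes as they then stand; what a row does not reach is not made up. A row lasts 1/10 s, in which the tool goes at most 50 mm and 8.59 degrees, less where a joint would pass 70% of its speed; a pose out of reach is approached as far as the arm can. A call is refused whole if a number of a shift passes 5 or a number of a turn 0.15, either way. A call with a gripper value outside its range is refused whole. The fingers move at their own pace and stop on an object; the grip force is fixed at half the most. Time passes only in rows, so rows that do not move let the fingers close. It gives the time, the measured TCP pose, the force and the opening at its end, in the units of the state.
- env.state(): the state, without advancing time (a new reading comes with each control period).
- viewer.read_camera(name): name is "side" or "top" or "wrist"; returns (picture, depth): 384x512x3 uint8, blue, green, red; 384x512 float32, mm along the optical axis (not along the pixel's ray), 0 where there is no reading.
- viewer.get_calibration(name): a dict with "fx", "fy", "cx", "cy" (pixels), "T" (4x4, takes a point from camera to world coordinates). Camera axes: x right, y down, z forward; pixel columns grow to the right and rows downward; lengths in mm; the calibration is good to about 2 mm. A picture is of the moment at which its call begins: read the wrist's pose just before it. get_calibration takes no time and is no camera call; for the wrist camera it gives the pose at the moment of the call.
- ticket.job_done(): hands the job in, once; it reports no verdict.
Trained networks look in the newest picture that a camera, given by its name, has taken for a name from the list of things; names that differ only in an ending like _2 or _b are one class to them, and where a whole thing is asked for, a point or a joint stands for the part that bears it (a point fixed in the world has none). Each returns a list of dicts, best first, with "p" (0 to 1); they miss things now and then, are a little off and sometimes report something else, mostly with a low value. They report only what shows in the picture. A call takes as long as a camera call. They do not tell look-alikes from the thing itself.
- search_frame(camera, label): "centre" ([column, row] in pixels, amid what is visible of it).
The state is a dict: "t": time; "joints": joint angles; "qvel": joint speeds; "tau": joint torques, N m; "eef_pos": TCP position; "tcp_rot": TCP orientation; "ft_force": force on the tool from outside, world axes, zero at the start; "moment": the same for the moment, N m; "opening": opening from 0.0 (shut) to 1.0 (fully open).
Only numpy, scipy, OpenCV 4.12 (cv2) and the standard library are available. Lean on these libraries where they do the work, as an engineer would, in place of code of your own. Each camera call takes 0.05 s, during which the arm holds its last target.

## Working session

There is one attempt and no reset: what is moved stays moved. The work goes in short steps, Python scripts to look and compute and a shell command to move; the robot and the scene stay as the last step left them, time stands still between calls to the robot, and variables do not carry over. Pictures are saved under pics/ and viewed, and the job is handed in when it is done.

```bash
ls -la; mkdir -p pics; python3 - <<'E'
from cell import env, viewer
import cv2
print(env.state())
for n in ("top","side","wrist"):
    p,d=viewer.read_camera(n); cv2.imwrite(f"pics/{n}0.png",p)
    c=viewer.get_calibration(n); print(n,c)
E
```

```text
total 12
drwxr-xr-x  3 agent agent 4096 Dec  6 13:41 .
drwxr-xr-x 23 root  root  4096 Dec  6 13:41 ..
drwxr-xr-x  2 agent agent 4096 Dec  6 13:41 pics
{'t': 0.0, 'joints': array([ 1.10435075e+00,  4.91557138e-01,  1.55948337e+00,  1.47472969e-05,
        1.09168265e+00, -1.05579656e-01]), 'qvel': array([ 0.00051505,  0.00089009,  0.00093693, -0.00174897, -0.00059348,
       -0.00022628]), 'tau': array([ 2.10161379e-03, -6.12657881e+01, -2.58184183e+01,  6.92919712e-02,
        4.81919374e-02, -9.63474668e-05]), 'eef_pos': array([220.56595921, 584.60648886, 291.65152199]), 'tcp_rot': array([-3.14046983e+00, -1.32142392e-04,  2.78071985e+00]), 'ft_force': array([-0.52110637, -0.53933664,  0.5883445 ]), 'moment': array([ 0.03581339, -0.0434276 , -0.01514686]), 'opening': 1.0012421248675178}
top {'fx': 367.3331048352867, 'fy': 367.3331048352867, 'cx': 254.8979951901779, 'cy': 194.09709449352164, 'T': array([[-2.02926942e-02, -9.97019592e-01,  7.44321215e-02,
         4.61802549e+02],
       [-9.99701309e-01,  2.12486714e-02,  1.20742051e-02,
        -2.00596765e+01],
       [-1.36198027e
[... 360 characters left out ...]
.48985398e-01, -5.02439696e-01,  5.71290036e-01,
        -7.39677353e+02],
       [-1.32424737e-02, -7.43332254e-01, -6.68791296e-01,
         9.24524392e+02],
       [ 0.00000000e+00,  0.00000000e+00,  0.00000000e+00,
         1.00000000e+00]])}
wrist {'fx': 308.0029976674716, 'fy': 308.0029976674716, 'cx': 260.0329790225676, 'cy': 189.4833729191059, 'T': array([[ 3.53442794e-01,  8.98437001e-01,  2.60555457e-01,
         1.46155589e+02],
       [ 9.35455394e-01, -3.39103649e-01, -9.96590243e-02,
         6.12649051e+02],
       [-1.18204861e-03,  2.78961772e-01, -9.60301480e-01,
         3.84879904e+02],
       [ 0.00000000e+00,  0.00000000e+00,  0.00000000e+00,
         1.00000000e+00]])}
```

View pics/top0.png

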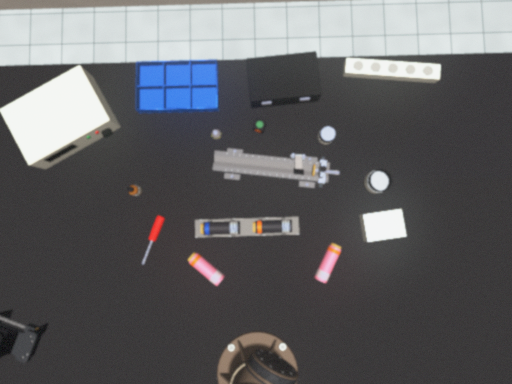

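View pics/side0.png

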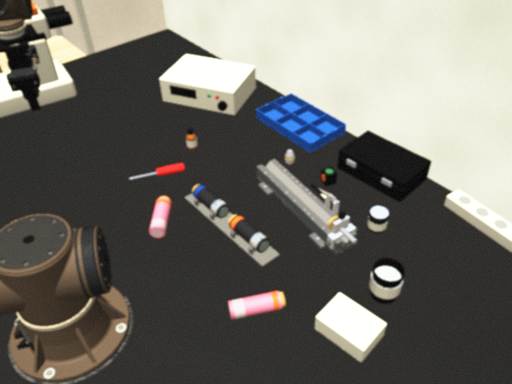

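View pics/wrist0.png

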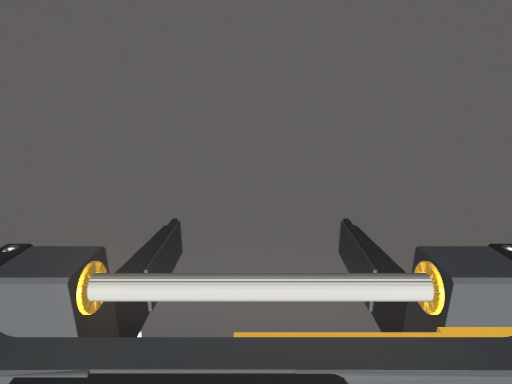

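The top view shows the rest at rows ~227, with the orange-band tube at (272,227) and the blue-band tube at (220,228). Both lens ends point right. The rail runs from (213,162) to (325,170) with the stop at its right end, and the hold-down is near (298,165). Two pink look-alikes lie clear of the rest. Next I'll measure.

```bash
cat > h.py <<'E'
import numpy as np, cv2
from cell import env, viewer, ticket, search_frame
def w(c,u,v,z=None,d=None):
    r=np.array([(u-c['cx'])/c['fx'],(v-c['cy'])/c['fy'],1.]); T=c['T']
    if d is not None: return T[:3,:3]@(r*d)+T[:3,3]
    dr=T[:3,:3]@r; s=(z-T[2,3])/dr[2]; return T[:3,3]+s*dr
def tri(obs):
    A=np.zeros((3,3));b=np.zeros(3)
    for c,(u,v) in obs:
        r=c['T'][:3,:3]@np.array([(u-c['cx'])/c['fx'],(v-c['cy'])/c['fy'],1.]);r/=np.linalg.norm(r)
        P=np.eye(3)-np.outer(r,r);A+=P;b+=P@c['T'][:3,3]
    return np.linalg.solve(A,b)
def cloud(c,d):
    v,u=np.mgrid[:d.shape[0],:d.shape[1]]
    p=np.stack([(u-c['cx'])/c['fx']*d,(v-c['cy'])/c['fy']*d,d],-1)@c['T'][:3,:3].T+c['T'][:3,3]
    p[d<=0]=np.nan; return p
E
python3 - <<'E'
from h import *
C={}
for n in ("top","side"):
    p,d=viewer.read_camera(n);C[n]=(viewer.get_calibration(n),p,d);np.savez(f"{n}0.npz",p=p,d=d)
    for l in ("tube_center","spare","stop","holddown_tab","holddown"):
        r=search_frame(n,l); 
        for q in r[:3]:
            u,v=q['centre']; dd=d[int(v),int(u)]
            print(n,l,round(q['p'],2),np.round(q['centre'],1),np.round(w(C[n][0],u,v,d=dd),0), np.round(w(C[n][0],u,v,z=34),0))
t=C['top'][1][130:250,180:350]; cv2.imwrite('pics/topz.png',cv2.resize(t,None,fx=4.6,fy=4.6,interpolation=cv2.INTER_CUBIC))
t=C['side'][1][150:270,180:380]; cv2.imwrite('pics/sidez.png',cv2.resize(t,None,fx=4,fy=4,interpolation=cv2.INTER_CUBIC))
print(env.state()['t'])
E
```

```text
top tube_center 0.92 [272.3 227.3] [443. -57.  54.] [443. -58.  34.]
top tube_center 0.7 [205.4 267.4] [325. 150.  37.] [324. 150.  34.]
top tube_center 0.61 [327.  261.7] [ 335. -222.   38.] [ 335. -223.   34.]
top spare 0.86 [220.6 227. ] [447. 100.  52.] [447. 102.  34.]
top spare 0.59 [328.4 135.5] [ 722. -237.   54.] [ 726. -241.   34.]
top spare 0.39 [270.7 222.9] [457. -53.  48.] [457. -53.  34.]
top stop 0.55 [321.2 175. ] [ 596. -205.   85.] [ 602. -214.   34.]
top holddown_tab 0.43 [295.4 166. ] [ 618. -125.  126.] [ 632. -135.   34.]
top holddown 0.73 [297.2 165.5] [ 621. -131.  118.] [ 634. -140.   34.]
top holddown 0.42 [379.7 182. ] [ 574. -386.   58.] [ 576. -394.   34.]
side tube_center 0.84 [162.3 215.4] [320. 137.  35.] [321. 138.  34.]
side tube_center 0.77 [257.4 301.1] [ 332. -232.   39.] [ 334. -229.   34.]
side tube_center 0.56 [247.8 235.9] [435. -73.  45.] [441. -64.  34.]
side spare 0.74 [207.6 200.4] [435.  96.  46.] [442. 107.  34.]
side spare 0.39 [325.2 177.6] [748. -31.  31.] [745. -33.  34.]
side spare 0.24 [235.  234.4] [431. -24.  15.] [420. -40.  34.]
side stop 0.81 [338.2 229.7] [ 604. -212.   60.] [ 624. -196.   34.]
side stop 0.47 [168.4 169.9] [440. 300.  22.] [433. 287.  34.]
side holddown_tab 0.58 [323.7 195.5] [ 625. -138.  109.] [688. -83.  34.]
side holddown 0.59 [323.5 195.7] [ 624. -138.  109.] [687. -83.  34.]
0.75
```

View pics/topz.png

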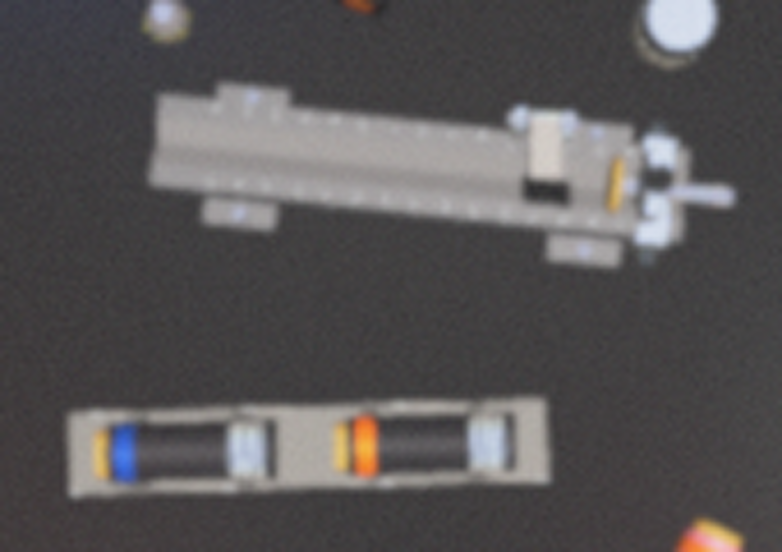

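View pics/sidez.png

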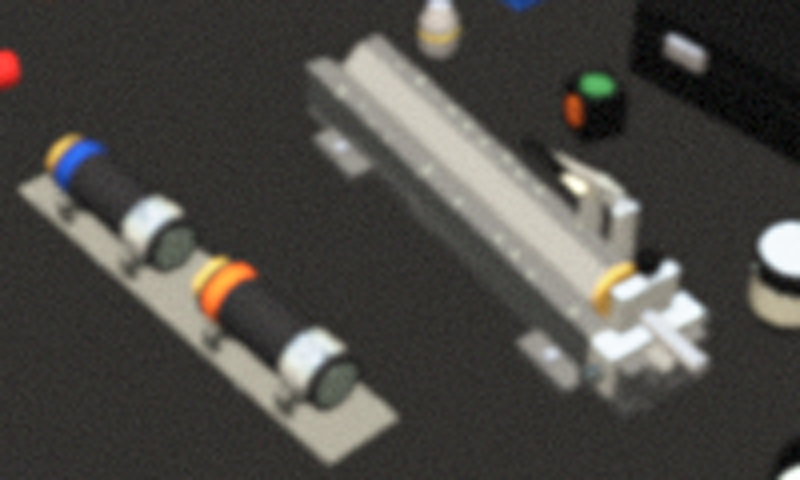

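```bash
python3 -m inch '{"hand":[1,1,1,1,1,1,1,1,1],"delta_pos":[[0,0,0],[0,0,0],[0,0,0],[0,0,0],[0,0,0],[0,0,0],[0,0,0],[0,0,0],[0,0,0]],"turn":[0.15,0.15,0.15,0.15,0.15,0.15,0.15,0.15,0.01]}'
python3 -m inch '{"hand":[1,1,1,1,1,1,1,1,1,1,1,1,1,1,1,1],"delta_pos":[[-4.3,2.06,0],[-4.3,2.06,0],[-4.3,2.06,0],[-4.3,2.06,0],[-4.3,2.06,0],[-4.3,2.06,0],[-4.3,2.06,0],[-4.3,2.06,0],[-4.3,2.06,0],[-4.3,2.06,0],[-4.3,2.06,0],[-4.3,2.06,0],[-4.3,2.06,0],[-4.3,2.06,0],[-4.3,2.06,0],[0,0,0]],"turn":[0,0,0,0,0,0,0,0,0,0,0,0,0,0,0,0]}'
python3 - <<'E'
from h import *
s=env.state();print(s['t'],s['eef_pos'],s['tcp_rot'],s['joints'])
c=viewer.get_calibration('wrist');p,d=viewer.read_camera('wrist');np.savez('w1.npz',p=p,d=d,**{k:np.array(v) for k,v in c.items()});cv2.imwrite('pics/w1.png',p)
E
```

```text
t: 1.65
eef_pos: [220.6, 584.8, 292.3]
tcp_rot: [3.142, -0.0, 1.568]
ft_force: [0.6, 0.0, -0.2]
opening: 1.003
t: 3.25
eef_pos: [531.5, -64.6, 292.0]
tcp_rot: [3.14, 0.001, 1.571]
ft_force: [-0.5, -0.1, 1.1]
opening: 1.004
3.25 [531.46801983 -64.55840756 291.96271745] [3.14039161e+00 7.81109230e-04 1.57110540e+00] [-2.44113134e-01  3.63971605e-01  1.77916832e+00 -5.56310842e-04
  9.97098436e-01 -2.44121056e-01]
```

View pics/w1.png

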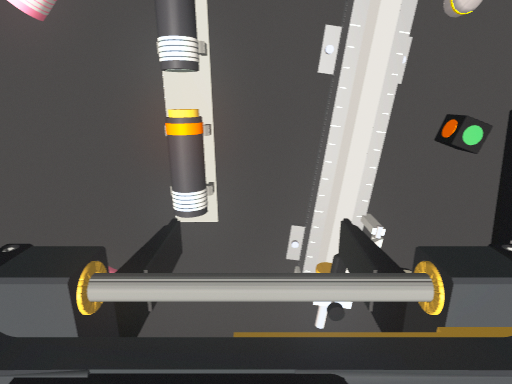

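The wrist view shows the orange-band tube with its rear at (183,112) and nose at (192,212). The rail runs from (385,0) to (320,270) and the stop's brass pad is just visible near (325,268). I'll take a second view from further towards the stop.

```bash
python3 -m inch '{"hand":[1,1,1],"delta_pos":[[-5,0,0],[-5,0,0],[0,0,0]],"turn":[0,0,0]}'
python3 - <<'E'
from h import *
s=env.state();print(s['t'],s['eef_pos'],s['tcp_rot'],s['joints'])
c=viewer.get_calibration('wrist');p,d=viewer.read_camera('wrist');np.savez('w2.npz',p=p,d=d,**{k:np.array(v) for k,v in c.items()});cv2.imwrite('pics/w2.png',p)
for l in ("tube_center","tube_nose","stop","holddown_tab","holddown","rest"):
  for q in search_frame('wrist',l)[:3]:
    u,v=q['centre'];print(l,round(q['p'],2),np.round(q['centre']),np.round(w(c,u,v,d=d[int(v),int(u)]),1))
for n in (1,2):
    f=np.load(f'w{n}.npz');c={k:f[k] for k in ('fx','fy','cx','cy','T')};P=cloud(c,f['d'])
    X,Y,Z=P[...,0],P[...,1],P[...,2]
    hsv=cv2.cvtColor(f['p'],cv2.COLOR_BGR2HSV)
    print('table z',np.nanmedian(Z[(np.abs(X-550)<30)&(Y>-100)&(Z<15)]))
    # tube points
    m=(X>400)&(X<490)&(Y<20)&(Y>-130)&(Z>38)&(Z<70)
    q=P[m]; print('tube n',len(q),'ymin/max',np.percentile(q[:,1],[0.5,99.5]),'zmax',np.percentile(q[:,2],98))
    # ridge: per y slice circle fit R=20
    from scipy.optimize import least_squares
    def res(a):
        ax=np.array([a[2],-1,a[3]]);ax/=np.linalg.norm(ax);o=np.array([a[0],-57,a[1]])
        v=q-o;return np.linalg.norm(v-np.outer(v@ax,ax),axis=1)-20
    b=(q[:,1]<-25)&(q[:,1]>-100); q=q[b]
    r=least_squares(res,[443,34,0,0],loss='soft_l1');print('tube x@y-57, z, dx/ds, dz/ds',np.round(r.x,4),'rms',np.std(r.fun))
    # rail shoulders
    m=(X>520)&(Y<120)&(Y>-230)&(np.abs(Z-42)<5)
    qq=P[m]; print('rail n',len(qq),'z',np.median(qq[:,2]))
    rows=[]
    for y in range(-160,120,20):
        s_=m&(np.abs(Y-y)<4)
        if s_.sum()>20: rows.append((y,*np.percentile(X[s_],[1,99]),s_.sum()))
    print(np.round(rows,1))
E
```

```text
t: 3.6
eef_pos: [529.4, -163.5, 292.2]
tcp_rot: [3.141, 0.001, 1.571]
ft_force: [0.2, 0.1, -0.1]
opening: 1.0
3.6 [ 529.37702086 -163.45424827  292.15372986] [3.14127305e+00 7.15659889e-04 1.57098484e+00] [-4.18522870e-01  3.90231176e-01  1.73483349e+00 -6.16355384e-04
  1.01594510e+00 -4.18386942e-01]
tube_center 0.81 [183.  65.] [451.4 -50.9  53.8]
tube_center 0.7 [102. 218.] [ 337.9 -221.5   38.4]
tube_nose 0.75 [104. 218.] [ 340.8 -221.3   39. ]
tube_nose 0.39 [349. 106.] [628.1 -90.7  29.2]
tube_nose 0.2 [295. 319.] [ 572.8 -347.    61.1]
stop 0.7 [330. 211.] [ 605.1 -201.5   68.2]
holddown 0.75 [182.  65.] [450.  -51.3  53.3]
holddown 0.64 [362. 160.] [ 613.5 -133.2  131.5]
rest 0.69 [205.  85.] [464.5 -68.3   5. ]
table z 0.6199509023820156
tube n 3627 ymin/max [-114.38299279    3.96201105] zmax 55.39829613877186
tube x@y-57, z, dx/ds, dz/ds [4.472143e+02 3.436370e+01 9.300000e-03 7.600000e-03] rms 0.646754339670723
rail n 11051 z 42.25556586573197
[[-160.   588.2  609.1  101. ]
 [-140.   591.   612.   105. ]
 [-120.   593.7  663.3  227. ]
 [-100.   596.3  658.8  244. ]
 [ -80.   599.   661.3  265. ]
 [ -60.   601.5  663.4  272. ]
 [ -40.   604.2  778.6  373. ]
 [ -20.   607.   785.5  516. ]
 [   0.   609.3  758.9  332. ]
 [  20.   611.7  673.9  337. ]
 [  40.   614.4  676.7  351. ]
 [  60.   617.   679.3  355. ]
 [  80.   619.6  682.1  394. ]
 [ 100.   622.1  684.4  413. ]]
table z 0.5739855771287807
tube n 4603 ymin/max [-114.4269163     3.99931177] zmax 55.36873779026737
tube x@y-57, z, dx/ds, dz/ds [4.471963e+02 3.427950e+01 1.020000e-02 8.800000e-03] rms 0.6760657136568161
rail n 9228 z 42.2017972868035
[[-160.   588.2  650.4  165. ]
 [-140.   591.3  612.1  132. ]
 [-120.   593.8  657.8  273. ]
 [-100.   596.4  658.4  327. ]
 [ -80.   598.9  661.   331. ]
 [ -60.   601.7  664.   332. ]
 [ -40.   604.2  778.9  486. ]
 [ -20.   607.2  784.7  678. ]
 [   0.   609.3  758.8  410. ]]
```

View pics/w2.png

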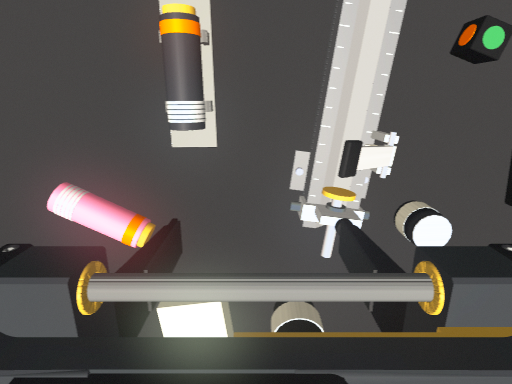

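The second view shows the tube from (179,10) to (186,128), the brass pad at (338,193), the black tab at (350,158) and the cheeks near (388,140). The tube and rail lines agree between the two views. Now I'll work in the rail frame.

```bash
cat >> h.py <<'E'
U=np.array([-0.1279,-0.9918]);N=np.array([0.9918,-0.1279]);O=np.array([640.35,0.])
def rf(P): # rail coords relative to foot at world y=0
    q=P[...,:2]-O; return np.stack([q@U,q@N,P[...,2]],-1)
def ld(n):
    f=np.load(n+'.npz');return {k:f[k] for k in ('fx','fy','cx','cy','T')},f['p'],f['d']
E
python3 - <<'E'
from h import *
c=viewer.get_calibration('top');f=np.load('top0.npz');R=rf(cloud(c,f['d']))
m=(np.abs(np.abs(R[...,1])-22)<6)&(np.abs(R[...,2]-42)<8)
print('top rail along',np.percentile(R[m][:,0],[0,1,99,100]))
for n in ('w1','w2'):
    c,p,d=ld(n);R=rf(cloud(c,d));h=cv2.cvtColor(p,cv2.COLOR_BGR2HSV)
    m=(np.abs(np.abs(R[...,1])-22)<6)&(np.abs(R[...,2]-42)<3)
    print(n,'rail along',np.nanpercentile(R[m][:,0],[0,1,99,100]))
    y=(h[...,0]>12)&(h[...,0]<32)&(h[...,1]>120)&(np.abs(R[...,1])<25)&(R[...,0]>100)&(R[...,2]>30)&(R[...,0]<220)
    q=R[y];print('pad',len(q),np.percentile(q,[1,10,50,90,99],axis=0).round(1).tolist())
    m=(R[...,0]>30)&(R[...,0]<165)&(np.abs(R[...,1])<70)&(R[...,2]>88)
    q=R[m];print('arm',len(q),np.percentile(q,[1,10,50,90,99],axis=0).round(1).tolist())
    q=q[q[:,0]<150]
    if len(q):
        A=np.polyfit(q[:,1],q[:,2],1);print('arm slope',A,np.arctan(A[0]))
    m=(R[...,0]>30)&(R[...,0]<165)&(R[...,1]>22)&(R[...,1]<60)&(R[...,2]>74)&(R[...,2]<84)
    q=R[m];print('cheeks',len(q),np.percentile(q,[1,10,50,90,99],axis=0).round(1).tolist())
    m=(R[...,0]>120)&(R[...,0]<260)&(np.abs(R[...,1])<40)&(R[...,2]>74)
    q=R[m];print('stop',len(q),np.percentile(q,[1,10,50,90,99],axis=0).round(1).tolist())
E
```

```text
top rail along [-588.60671318 -577.6588214   234.85320468  353.37683761]
w1 rail along [-112.91684239 -108.64455342  189.99956379  198.40968585]
pad 142 [[183.1, -18.2, 39.2], [183.4, -16.6, 42.0], [184.0, -8.7, 53.2], [184.7, -1.3, 61.6], [187.4, 2.7, 64.3]]
arm 17631 [[34.3, -69.4, 147.0], [36.0, -64.8, 262.6], [46.9, -53.4, 314.0], [65.3, -42.2, 333.0], [124.7, -27.0, 336.0]]
arm slope [ -1.63482174 218.51298335] -1.0218273796685629
cheeks 159 [[110.9, 26.0, 74.6], [113.2, 26.4, 77.3], [117.9, 30.6, 81.0], [124.1, 37.9, 83.3], [126.1, 39.3, 83.9]]
stop 725 [[120.3, -30.5, 79.6], [123.8, -27.8, 84.1], [201.6, -3.2, 102.4], [212.7, 30.3, 147.1], [216.9, 37.9, 148.8]]
w2 rail along [-13.18291489  -9.67706408 234.45328743 369.2344456 ]
pad 342 [[183.6, -18.0, 40.3], [183.8, -14.8, 46.8], [184.1, -2.4, 64.4], [187.7, 10.6, 73.4], [188.8, 15.5, 74.8]]
arm 21064 [[124.9, -69.4, 104.3], [134.0, -63.8, 256.7], [145.1, -44.2, 316.1], [154.5, -29.3, 334.5], [163.3, 16.2, 336.2]]
arm slope [ -2.3046155 202.8216442] -1.1614015331456182
cheeks 286 [[111.6, 25.8, 74.8], [114.7, 26.4, 78.7], [121.7, 31.3, 81.3], [153.1, 37.9, 83.5], [156.4, 39.6, 83.9]]
stop 7237 [[121.7, -39.9, 76.9], [132.3, -38.8, 94.5], [138.9, -31.8, 306.7], [157.9, 6.9, 317.5], [211.0, 35.2, 328.8]]
```

```bash
python3 - <<'E'
from h import *
for n in ('w1','w2'):
    c,p,d=ld(n);R=rf(cloud(c,d))
    m=(R[...,0]>115)&(R[...,0]<152)&(R[...,1]>-60)&(R[...,1]<25)&(R[...,2]>90)&(R[...,2]<190)
    q=R[m];print('arm',len(q),np.percentile(q,[1,10,50,90,99],axis=0).round(1).tolist())
    if len(q)>10:
        A=np.polyfit(q[:,1],q[:,2],1);print('slope',A,np.arctan(A[0]))
E
python3 -m inch '{"hand":[1,1,1,1,1,1,1],"delta_pos":[[3.6,-2.74,0],[3.6,-2.74,0],[3.6,-2.74,0],[0,0,4.5],[0,0,4.5],[0,0,4.5],[0,0,0]],"turn":[-0.01,0,0,0,0,0,0]}'
python3 - <<'E'
from h import *
s=env.state();print(s['t'],s['eef_pos'],s['tcp_rot'],s['ft_force'])
p,d=viewer.read_camera('wrist');cv2.imwrite('pics/w3.png',p)
E
```

```text
arm 232 [[119.0, -30.6, 131.4], [120.2, -29.9, 137.9], [128.9, -26.0, 145.8], [136.0, -16.2, 148.2], [141.2, -9.7, 149.2]]
slope [ -0.85330509 123.53861539] -0.7064097153919922
arm 1263 [[119.5, -30.4, 97.0], [124.0, -28.7, 105.4], [133.0, -13.7, 135.2], [143.1, 15.2, 147.5], [147.8, 23.9, 148.9]]
slope [ -0.9747253  120.91003536] -0.7725997655411654
t: 4.65
eef_pos: [445.1, -51.6, 153.6]
tcp_rot: [-3.134, -0.002, 1.582]
ft_force: [0.4, -0.3, 1.1]
opening: 0.998
4.65 [445.05821469 -51.60387707 153.62252906] [-3.13373934e+00 -2.31956181e-03  1.58237105e+00] [ 0.40778404 -0.34592151  1.05541073]
```

View pics/w3.png

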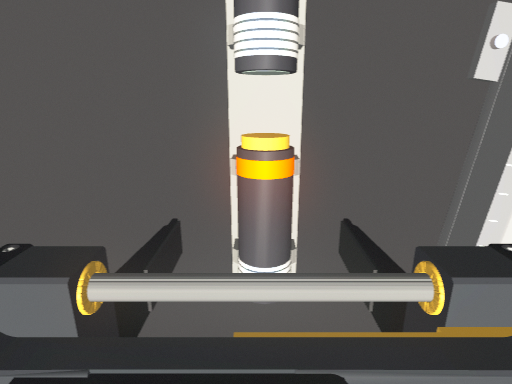

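```bash
python3 -m inch '{"hand":[1,1],"delta_pos":[[0,0,0],[0,0,0]],"turn":[0,0]}'; python3 -m inch '{"hand":[1],"delta_pos":[[0,0,0]],"turn":[0]}'
```

```text
t: 4.9
eef_pos: [447.4, -52.8, 159.3]
tcp_rot: [3.138, 0.001, 1.581]
ft_force: [0.7, 0.5, 0.4]
opening: 1.001
t: 5.0
eef_pos: [447.2, -52.8, 158.9]
tcp_rot: [3.138, 0.001, 1.581]
ft_force: [0.3, -0.1, 0.3]
opening: 1.004
```

```bash
python3 -m inch '{"hand":[1,1,1,1,1,1],"delta_pos":[[-0.26,0,1.5],[0,0,1.5],[0,0,1.5],[0,0,1.05],[0,0,0],[0,0,0]],"turn":[0,0,0,0,0,0]}'; python3 -m inch '{"hand":[0.6,0.45,0.35,0.35,0.3,0.3,0.3,0.3],"delta_pos":[[0,0,0],[0,0,0],[0,0,0],[0,0,0],[0,0,0],[0,0,0],[0,0,0],[0,0,0]],"turn":[0,0,0,0,0,0,0,0]}'
```

```text
t: 5.6
eef_pos: [446.9, -55.4, 102.2]
tcp_rot: [3.141, 0.0, 1.581]
ft_force: [0.1, 0.3, 0.6]
opening: 1.003
t: 6.4
eef_pos: [447.3, -55.5, 101.8]
tcp_rot: [3.14, 0.0, 1.581]
ft_force: [0.4, -0.6, -2.0]
opening: 0.418
```

```bash
python3 -m inch '{"hand":[0,0,0,0,0,0,0],"delta_pos":[[0,0,0],[0,0,-0.5],[0,0,-1.5],[0,0,-2],[0,0,-2],[0,0,-1],[0,0,0]],"turn":[0,0,0,0,0,0,0]}'; python3 -m inch '{"hand":[0,0,0,0,0,0,0,0,0,0,0],"delta_pos":[[0,0,0],[0,0,0],[0.6,2,0],[0.9,3,0],[0.9,3,0],[0.9,3,0],[0.9,3,0],[0.7,2.5,0],[0.5,1.96,0],[0,0,0],[0,0,0]],"turn":[0.069,0.069,0,0,0,0,0,0,0,0,0]}'
python3 - <<'E'
from h import *
s=env.state();print(s['t'],s['eef_pos'],s['tcp_rot'],s['ft_force'])
p,d=viewer.read_camera('wrist');cv2.imwrite('pics/w4.png',p);c=viewer.get_calibration('wrist');np.savez('w4.npz',p=p,d=d,**{k:np.array(v) for k,v in c.items()})
R=rf(cloud(c,d));m=(np.abs(R[...,1])<25)&(R[...,2]>88)&(R[...,2]<128)&(R[...,0]>-80)&(R[...,0]<60)
from scipy.optimize import least_squares
q=R[m];print(len(q),np.percentile(q,[1,50,99],axis=0).round(1).tolist())
p,d=viewer.read_camera('side');cv2.imwrite('pics/s4.png',cv2.resize(p[130:270,180:380],None,fx=4,fy=4))
E
```

```text
t: 7.1
eef_pos: [446.8, -55.4, 172.7]
tcp_rot: [3.14, 0.0, 1.581]
ft_force: [-0.1, -0.7, -3.0]
opening: 0.414
t: 8.2
eef_pos: [635.9, -25.3, 170.1]
tcp_rot: [-3.139, -0.0, 1.443]
ft_force: [-1.0, 0.6, -2.7]
opening: 0.418
8.2 [635.93998687 -25.26130525 170.13711145] [-3.13887576e+00 -8.60706105e-05  1.44298606e+00] [-0.95438929  0.55089151 -2.70911892]
11490 [[-34.3, -23.1, 96.9], [1.9, -1.9, 120.1], [58.8, 21.8, 124.9]]
```

View pics/w4.png

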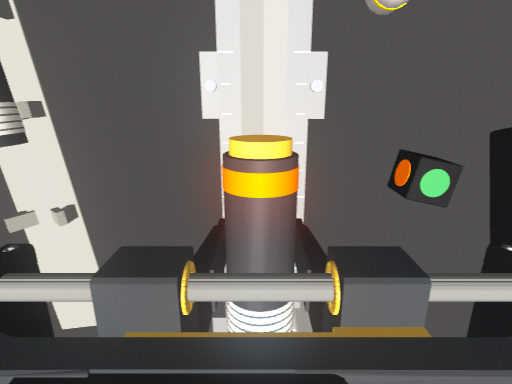

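View pics/s4.png

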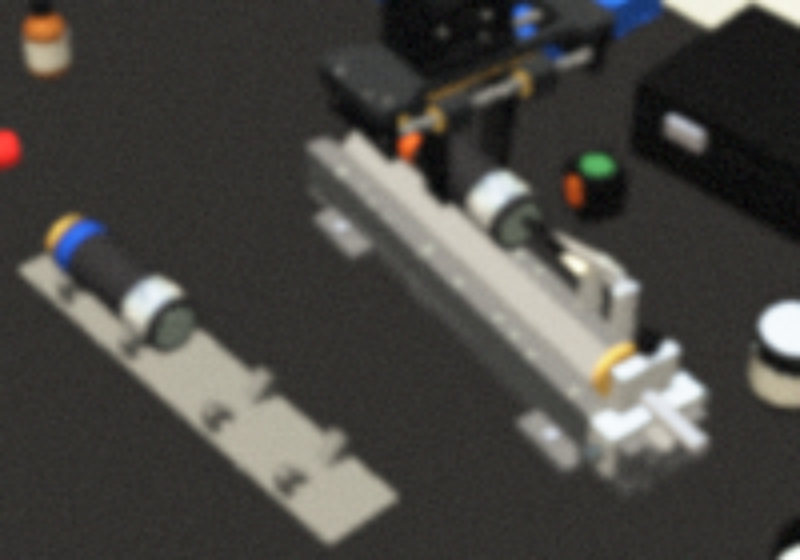

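The tube is held level over the groove with its lens end towards the stop, and the rear spigot is at (261,147). I'll fit its axis against the rail before lowering.

```bash
python3 -m inch '{"hand":[0,0],"delta_pos":[[0,0,0],[0,0,0]],"turn":[0,0]}'
cat > ax.py <<'E'
from h import *
from scipy.optimize import least_squares
import sys
n=sys.argv[1]; z0=float(sys.argv[2])
s=env.state();print(round(s['t'],2),s['eef_pos'].round(1),s['tcp_rot'].round(4),s['ft_force'].round(1))
c=viewer.get_calibration('wrist');p,d=viewer.read_camera('wrist');cv2.imwrite(f'pics/{n}.png',p);np.savez(n+'.npz',p=p,d=d,**{k:np.array(v) for k,v in c.items()})
h=cv2.cvtColor(p,cv2.COLOR_BGR2HSV)
R=rf(cloud(c,d))
t=rf(s['eef_pos'][None])[0]; print('tcp rail',t.round(1))
v,u=np.mgrid[:384,:512]
m=(np.abs(R[...,1]-t[1])<17)&(np.abs(R[...,2]-z0-10)<14)&(v<265)&(R[...,0]>t[0]-80)&(R[...,0]<t[0]+62)
q=R[m];q0=np.percentile(q[:,0],1);print('rear s',np.percentile(q[:,0],[0.5,2,98]).round(1))
q=q[(q[:,0]>q0+11)]
def res(a):
    ax=np.array([1,a[2],a[3]]);ax/=np.linalg.norm(ax);o=np.array([t[0]-30,a[0],a[1]])
    vv=q-o;return np.linalg.norm(vv-np.outer(vv@ax,ax),axis=1)-20
r=least_squares(res,[t[1],z0,0,0],loss='soft_l1');print(len(q),'axis lateral,z @30 behind tcp, slopes',r.x.round(4),'at tcp',(r.x[:2]+30*r.x[2:]).round(2),np.std(r.fun))
m=(np.abs(np.abs(R[...,1])-22)<6)&(np.abs(R[...,2]-42)<3)
L=[]
for s_ in range(-120,40,10):
    k=(np.abs(R[...,0]-s_)<4)&(np.abs(R[...,2]-42)<2)&(np.abs(R[...,1])<36)
    if k.sum()>30: L.append((s_,*np.percentile(R[k][:,1],[1,99])))
print(np.round(L,1).tolist())
E
python3 ax.py w5 105
```

```text
t: 8.5
eef_pos: [636.3, -25.5, 171.8]
tcp_rot: [-3.142, -0.0, 1.443]
ft_force: [0.2, 0.5, -2.4]
opening: 0.415
8.5 [636.3 -25.5 171.8] [-3.1416e+00 -1.0000e-04  1.4426e+00] [ 0.2  0.5 -2.4]
tcp rail [ 25.8  -0.7 171.8]
rear s [-34.3 -34.2  27.8]
6454 axis lateral,z @30 behind tcp, slopes [-1.383400e+00  1.045314e+02 -1.400000e-03 -1.010000e-02] at tcp [ -1.42 104.23] 0.5393860660882533
[[-110.0, -30.3, 30.7], [-100.0, -30.5, 31.0], [-90.0, -30.5, 30.7], [-80.0, -30.3, 30.6], [-70.0, -30.7, 31.0], [-60.0, -30.4, 30.7], [-50.0, -30.6, 30.6], [-40.0, -30.4, 30.9], [-30.0, -30.7, 30.6], [-20.0, -30.6, 31.0], [-10.0, -30.9, 30.8], [0.0, -30.6, 31.1], [10.0, -30.9, 30.8], [20.0, -30.6, 31.0], [30.0, -30.9, 30.8]]
```

```bash
python3 -m inch '{"hand":[0,0,0,0,0,0],"delta_pos":[[0,0.15,1],[0,0,1.5],[0,0,1.2],[0,0,0.8],[0,0,0],[0,0,0]],"turn":[0,0,0,0,0,0]}'; python3 ax.py w6 60;  python3 -m inch '{"hand":[0,0,0],"delta_pos":[[0,0,0.2],[0,0,0],[0,0,0]],"turn":[0,0,0]}'
```

```text
t: 9.15
eef_pos: [638.3, -25.6, 126.5]
tcp_rot: [-3.141, -0.0, 1.443]
ft_force: [0.0, -0.8, -2.3]
opening: 0.413
9.15 [638.3 -25.6 126.5] [-3.1412e+00 -1.0000e-04  1.4428e+00] [ 0.  -0.8 -2.3]
tcp rail [ 25.6   1.2 126.5]
rear s [-34.5 -34.4  27.7]
6458 axis lateral,z @30 behind tcp, slopes [ 5.19600e-01  5.91987e+01 -1.40000e-03 -1.02000e-02] at tcp [ 0.48 58.89] 0.5370435713372362
[[-100.0, -30.7, 30.8], [-90.0, -30.6, 30.6], [-80.0, -30.6, 30.8], [-70.0, -30.7, 30.7], [-60.0, -30.7, 30.6], [-50.0, -30.7, 30.7], [-40.0, -30.6, 30.6], [-30.0, -30.6, 30.6], [-20.0, -30.6, 30.7], [-10.0, -30.8, 30.8], [0.0, -30.8, 30.9], [10.0, -30.8, 30.9], [20.0, -30.8, 30.7]]
t: 9.5
eef_pos: [638.3, -25.6, 125.0]
tcp_rot: [3.141, -0.0, 1.443]
ft_force: [0.0, -0.1, -2.4]
opening: 0.413
```

```bash
python3 -m inch '{"hand":[0,0,0],"delta_pos":[[0,-0.04,0.1],[0,0,0],[0,0,0]],"turn":[0,0,0]}';  python3 -m inch '{"hand":[0,0,0],"delta_pos":[[0,0,0.05],[0,0,0],[0,0,0]],"turn":[0,0,0]}'; python3 -m inch '{"hand":[0,0,0],"delta_pos":[[0,0,0.05],[0,0,0],[0,0,0]],"turn":[0,0,0]}'
```

```text
t: 9.8
eef_pos: [637.8, -25.5, 123.7]
tcp_rot: [3.142, -0.0, 1.443]
ft_force: [0.6, -0.6, -2.0]
opening: 0.415
t: 10.1
eef_pos: [637.8, -25.5, 123.2]
tcp_rot: [-3.142, -0.0, 1.443]
ft_force: [0.0, 0.6, -2.8]
opening: 0.412
t: 10.4
eef_pos: [637.8, -25.5, 122.7]
tcp_rot: [-3.142, -0.0, 1.443]
ft_force: [0.1, 1.1, -1.6]
opening: 0.414
```

```bash
python3 -m inch '{"hand":[0,0,0],"delta_pos":[[0,0,0.05],[0,0,0],[0,0,0]],"turn":[0,0,0]}';  python3 -m inch '{"hand":[0,0,0],"delta_pos":[[0,0,0.05],[0,0,0],[0,0,0]],"turn":[0,0,0]}'; python3 ax.py w7 55
```

```text
t: 10.7
eef_pos: [637.8, -25.5, 122.7]
tcp_rot: [3.141, -0.0, 1.443]
ft_force: [-3.1, 0.4, 5.8]
opening: 0.419
t: 11.0
eef_pos: [637.8, -25.5, 122.6]
tcp_rot: [3.141, -0.0, 1.443]
ft_force: [-4.7, 0.9, 10.9]
opening: 0.414
11.0 [637.8 -25.5 122.6] [ 3.1411 -0.      1.4429] [-4.7  0.9 10.9]
tcp rail [ 25.6   0.7 122.6]
rear s [-34.5 -34.4  27.6]
6445 axis lateral,z @30 behind tcp, slopes [ 9.66000e-02  5.54205e+01 -3.00000e-03 -1.08000e-02] at tcp [1.00e-02 5.51e+01] 0.537161622885115
[[-100.0, -30.5, 30.7], [-90.0, -30.6, 30.7], [-80.0, -30.5, 30.7], [-70.0, -30.6, 30.7], [-60.0, -30.6, 30.7], [-50.0, -30.5, 30.7], [-40.0, -30.6, 30.7], [-30.0, -30.8, 30.7], [-20.0, -30.9, 30.7], [-10.0, -30.9, 30.7], [0.0, -30.8, 30.9], [10.0, -30.6, 30.8], [20.0, -31.0, 30.9]]
```

```bash
python3 -m inch '{"hand":[0,0.45,0.5,0.6,0.75,0.75,0.75],"delta_pos":[[0,0,-0.05],[0,0,0],[0,0,0],[0,0,0],[0,0,0],[0,0,0],[0,0,0]],"turn":[0,0,0,0,0,0,0]}'; python3 ax.py w8 55
```

```text
t: 11.75
eef_pos: [637.8, -25.5, 122.2]
tcp_rot: [-3.142, -0.0, 1.443]
ft_force: [0.6, 0.4, -0.7]
opening: 0.736
11.75 [637.8 -25.5 122.2] [-3.1416e+00 -1.0000e-04  1.4428e+00] [ 0.6  0.4 -0.7]
tcp rail [ 25.6   0.8 122.2]
rear s [-34.5 -34.4  27.3]
6463 axis lateral,z @30 behind tcp, slopes [-9.55000e-02  5.53036e+01  4.00000e-04 -9.20000e-03] at tcp [-0.08 55.03] 0.5423632396787331
[[-100.0, -30.6, 30.5], [-90.0, -30.6, 30.6], [-80.0, -30.6, 30.6], [-70.0, -30.6, 30.6], [-60.0, -30.6, 30.7], [-50.0, -30.5, 30.6], [-40.0, -30.7, 30.6], [-30.0, -30.8, 30.7], [-20.0, -30.8, 30.8], [-10.0, -30.8, 30.7], [0.0, -30.7, 30.8], [10.0, -30.9, 30.9], [20.0, -30.8, 30.7], [30.0, -30.8, 30.6]]
```

View pics/w8.png

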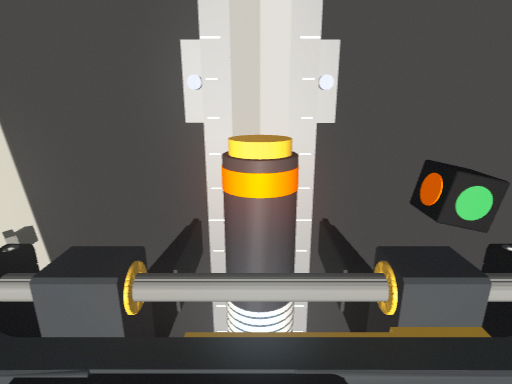

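The tube lies in the groove: lateral offset is -0.1 mm, the axis is at z 55.0, and the rear face is at s = -34.5. That leaves the nose about 98 mm short of the pad. Next I'll go behind it with the fingers closed.

```bash
python3 -m inch '{"hand":[0.75,0.75,0.75,0.5,0.2,0,0,0,0,0],"delta_pos":[[0,0,-1.5],[0,0,-2],[0,0,-2],[3,-0.07,0],[3,0,0],[2.6,0,0],[0,0,0],[0,0,0],[0,0,0],[0,0,0]],"turn":[0,0,0,0,0,0,0,0,0,0]}'; python3 -m inch '{"hand":[0,0,0,0,0],"delta_pos":[[0,0,2],[0,0,2],[0,0,1.3],[0,0,0],[0,0,0]],"turn":[0,0,0,0,0]}'; python3 ax.py w9 55
```

```text
t: 12.8
eef_pos: [648.1, 58.9, 177.5]
tcp_rot: [3.141, -0.0, 1.442]
ft_force: [0.3, -0.5, 0.0]
opening: 0.215
t: 13.3
eef_pos: [648.3, 59.5, 124.5]
tcp_rot: [3.142, -0.0, 1.442]
ft_force: [-0.2, -0.1, -0.3]
opening: 0.003
13.3 [648.3  59.5 124.5] [ 3.1415 -0.      1.4424] [-0.2 -0.1 -0.3]
tcp rail [-60.1   0.3 124.5]
rear s [-72.4 -72.3 -69.9]
0 axis lateral,z @30 behind tcp, slopes [ 0.2733 55.      0.      0.    ] at tcp [ 0.27 55.  ] nan
[[-120.0, -30.6, 30.7], [-110.0, -30.6, 30.6], [-100.0, -30.7, 30.7], [-90.0, -30.5, 30.7], [-80.0, -30.4, 30.6], [-70.0, -30.5, 30.6], [-60.0, -30.7, 30.8], [-50.0, -30.3, 30.4]]
  ret = _var(a, axis=axis, dtype=dtype, out=out, ddof=ddof,
  arrmean = um.true_divide(arrmean, div, out=arrmean,
  ret = ret.dtype.type(ret / rcount)
```

View pics/w9.png

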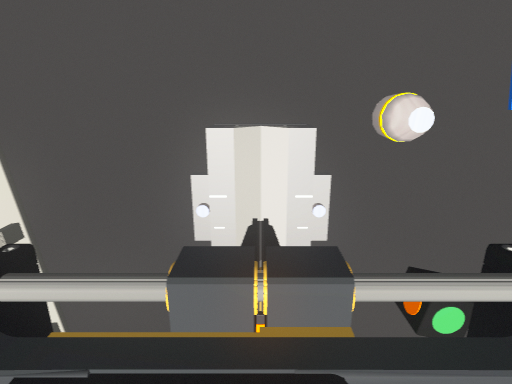

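```bash
python3 -m inch '{"hand":[0,0,0,0,0,0,0],"delta_pos":[[-0.3,0,0],[-0.3,0,0],[-0.3,0,0],[-0.2,0,0],[-0.1,0,0],[0,0,0],[0,0,0]],"turn":[0,0,0,0,0,0,0]}'; python3 -m inch '{"hand":[0,0,0,0,0],"delta_pos":[[-0.1,0,0],[-0.1,0,0],[-0.1,0,0],[-0.1,0,0],[-0.1,0,0]],"turn":[0,0,0,0,0]}';python3 -m inch '{"hand":[0,0,0,0,0,0],"delta_pos":[[-0.1,0,0],[-0.1,0,0],[-0.1,0,0],[-0.1,0,0],[-0.1,0,0],[-0.1,0,0]],"turn":[0,0,0,0,0,0]}'
```

```text
t: 14.05
eef_pos: [646.6, 48.0, 124.2]
tcp_rot: [3.142, -0.0, 1.443]
ft_force: [0.6, 0.5, 0.8]
opening: 0.0
t: 14.55
eef_pos: [645.9, 43.1, 124.2]
tcp_rot: [3.142, -0.0, 1.443]
ft_force: [1.0, 2.0, 0.2]
opening: 0.006
t: 15.15
eef_pos: [645.1, 37.0, 124.2]
tcp_rot: [-3.142, -0.0, 1.443]
ft_force: [0.4, 1.9, -0.6]
opening: 0.006
```

```bash
python3 -m inch '{"hand":[0,0,0,0,0,0,0,0,0,0,0,0,0,0,0,0,0,0,0,0],"delta_pos":[[-0.2,0,0],[-0.2,0,0],[-0.2,0,0],[-0.2,0,0],[-0.2,0,0],[-0.2,0,0],[-0.2,0,0],[-0.2,0,0],[-0.2,0,0],[-0.2,0,0],[-0.2,0,0],[-0.2,0,0],[-0.2,0,0],[-0.2,0,0],[-0.2,0,0],[-0.2,0,0],[-0.2,0,0],[-0.2,0,0],[-0.2,0,0],[-0.2,0,0]],"turn":[0,0,0,0,0,0,0,0,0,0,0,0,0,0,0,0,0,0,0,0]}'
python3 - <<'E'
from h import *
s=env.state();print(rf(s['eef_pos'][None])[0])
for n,(a,b,e,f) in (('side',(140,270,230,390)),('top',(130,200,200,350))):
    p,d=viewer.read_camera(n);cv2.imwrite(f'pics/{n}5.png',cv2.resize(p[a:b,e:f],None,fx=4.5,fy=4.5))
E
```

```text
t: 17.15
eef_pos: [640.0, -2.8, 124.2]
tcp_rot: [-3.142, -0.0, 1.443]
ft_force: [-0.0, 1.8, -0.5]
opening: 0.002
[2.78978713e+00 2.13359573e-02 1.24222858e+02]
```

View pics/side5.png

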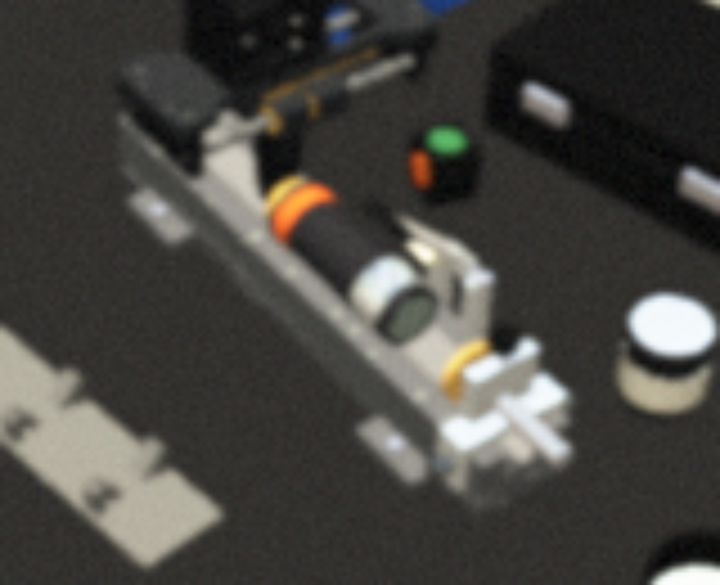

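The tube is sliding straight with its nose well short of the brass pad, at a friction of about 2 N.

```bash
python3 -m inch '{"hand":[0,0,0,0,0,0,0,0,0,0,0,0,0,0,0,0,0,0,0,0],"delta_pos":[[-0.2,0,0],[-0.2,0,0],[-0.2,0,0],[-0.2,0,0],[-0.2,0,0],[-0.2,0,0],[-0.2,0,0],[-0.2,0,0],[-0.2,0,0],[-0.2,0,0],[-0.2,0,0],[-0.2,0,0],[-0.2,0,0],[-0.2,0,0],[-0.2,0,0],[-0.2,0,0],[-0.1,0,0],[-0.1,0,0],[-0.1,0,0],[-0.1,0,0]],"turn":[0,0,0,0,0,0,0,0,0,0,0,0,0,0,0,0,0,0,0,0]}'
python3 -m inch '{"hand":[0,0,0,0,0],"delta_pos":[[-0.1,0,0],[-0.1,0,0],[-0.1,0,0],[-0.1,0,0],[0,0,0]],"turn":[0,0,0,0,0]}'
python3 - <<'E'
from h import *
s=env.state();print(rf(s['eef_pos'][None])[0])
for n,(a,b,e,f) in (('side',(140,270,230,390)),('top',(130,200,200,350))):
    p,d=viewer.read_camera(n);cv2.imwrite(f'pics/{n}6.png',cv2.resize(p[a:b,e:f],None,fx=4.5,fy=4.5))
E
```

```text
t: 19.25
eef_pos: [635.5, -38.4, 124.2]
tcp_rot: [3.142, -0.0, 1.443]
ft_force: [0.3, 1.5, 0.8]
opening: 0.003
t: 19.75
eef_pos: [634.9, -42.5, 124.2]
tcp_rot: [-3.141, 0.0, 1.443]
ft_force: [0.8, 0.9, -0.2]
opening: 0.006
[ 4.28091408e+01 -1.28989952e-02  1.24193379e+02]
```

View pics/side6.png

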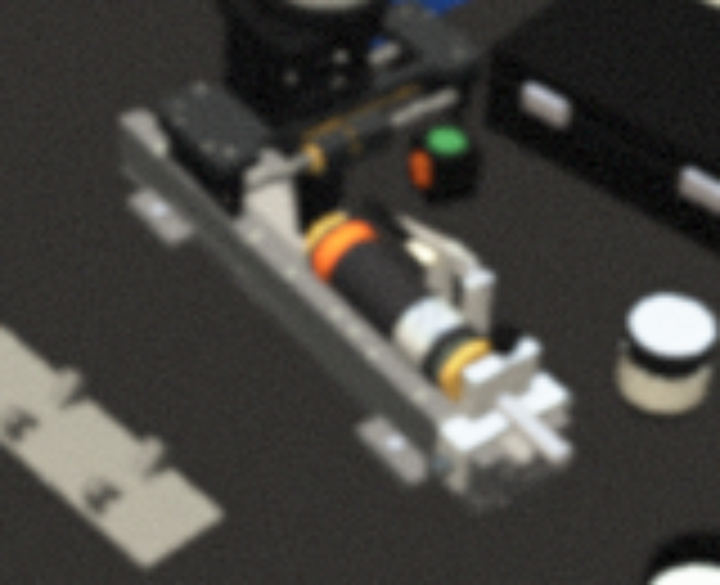

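View pics/top6.png

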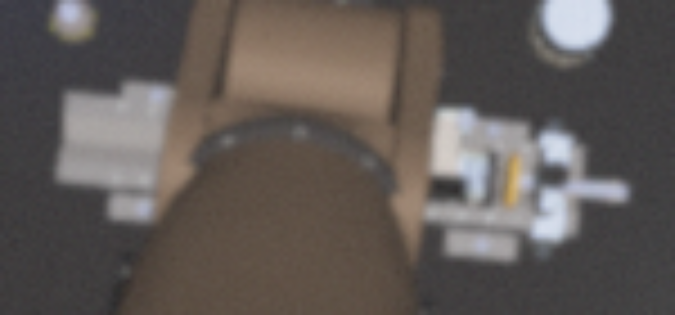

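About 11 mm are left. I'll slow to half-millimetre rows and read the force often.

```bash
python3 -m inch '{"hand":[0,0,0,0,0,0,0,0,0,0],"delta_pos":[[-0.07,0,0],[-0.07,0,0],[-0.07,0,0],[-0.07,0,0],[-0.07,0,0],[-0.07,0,0],[-0.07,0,0],[-0.07,0,0],[-0.05,0,0],[-0.05,0,0]],"turn":[0,0,0,0,0,0,0,0,0,0]}'
for i in 1 ; do :; done; python3 -m inch '{"hand":[0,0,0],"delta_pos":[[-0.03,0,0],[-0.03,0,0],[-0.03,0,0]],"turn":[0,0,0]}'
```

```text
t: 20.85
eef_pos: [634.0, -48.8, 124.2]
tcp_rot: [-3.141, -0.0, 1.443]
ft_force: [-0.9, 2.0, -0.1]
opening: 0.006
t: 21.15
eef_pos: [634.0, -49.7, 124.2]
tcp_rot: [3.142, -0.0, 1.443]
ft_force: [-0.1, 1.8, 0.7]
opening: 0.007
```

```bash
python3 -m inch '{"hand":[0,0,0],"delta_pos":[[-0.03,0,0],[-0.03,0,0],[-0.03,0,0]],"turn":[0,0,0]}'
```

```text
t: 21.45
eef_pos: [633.9, -50.6, 124.2]
tcp_rot: [3.142, -0.0, 1.443]
ft_force: [-0.5, 0.9, -0.3]
opening: 0.001
```

```bash
python3 -m inch '{"hand":[0,0,0,0],"delta_pos":[[-0.02,0,0],[-0.02,0,0],[-0.02,0,0],[-0.02,0,0]],"turn":[0,0,0,0]}'
 python3 -m inch '{"hand":[0,0,0],"delta_pos":[[-0.02,0,0],[-0.02,0,0],[0,0,0]],"turn":[0,0,0]}'
```

```text
t: 21.85
eef_pos: [633.8, -51.4, 124.2]
tcp_rot: [3.142, -0.0, 1.443]
ft_force: [-0.9, 2.0, 0.1]
opening: 0.005
t: 22.15
eef_pos: [633.7, -51.7, 124.2]
tcp_rot: [3.142, -0.0, 1.443]
ft_force: [-0.5, 3.9, -0.8]
opening: 0.005
```

```bash
python3 -m inch '{"hand":[0,0],"delta_pos":[[-0.02,0,0],[-0.02,0,0]],"turn":[0,0]}'
```

```text
t: 22.35
eef_pos: [633.7, -51.8, 124.2]
tcp_rot: [3.142, -0.001, 1.443]
ft_force: [0.2, 6.9, 0.6]
opening: 0.006
```

```bash
python3 -m inch '{"hand":[0,0],"delta_pos":[[-0.02,0,0],[-0.02,0,0]],"turn":[0,0]}'
```

```text
t: 22.55
eef_pos: [633.7, -51.8, 124.2]
tcp_rot: [3.142, -0.001, 1.443]
ft_force: [0.6, 9.4, 0.0]
opening: 0.008
```

```bash
python3 -m inch '{"hand":[0,0],"delta_pos":[[-0.02,0,0],[-0.02,0,0]],"turn":[0,0]}'
```

```text
t: 22.75
eef_pos: [633.6, -51.9, 124.2]
tcp_rot: [-3.142, -0.001, 1.443]
ft_force: [1.2, 12.4, 0.2]
opening: 0.005
```

That is contact. The force is rising steadily at about 7 N/mm and stands at 12.4 N at the wrist, roughly 10 N of it on the pad. I'll ease back to a light pressure and hold it.

```bash
python3 -m inch '{"hand":[0,0,0],"delta_pos":[[0.05,0,0],[0,0,0],[0,0,0]],"turn":[0,0,0]}'; python3 -m inch '{"hand":[0,0,0,0,0,0,0,0],"delta_pos":[[0,0,0],[0,0,0],[0,0,0],[0,0,0],[0,0,0],[0,0,0],[0,0,0],[0,0,0]],"turn":[0,0,0,0,0,0,0,0]}'
```

```text
t: 23.05
eef_pos: [633.7, -51.8, 124.2]
tcp_rot: [-3.142, -0.001, 1.443]
ft_force: [0.9, 7.4, -0.7]
opening: 0.007
t: 23.85
eef_pos: [633.7, -51.8, 124.2]
tcp_rot: [3.142, -0.001, 1.443]
ft_force: [-0.2, 7.4, 0.0]
opening: 0.005
```

Held at 7.4 N for more than a second without moving. Now I'll back off, rise and look.

```bash
python3 -m inch '{"hand":[0,0,0,0,0,0,0,0],"delta_pos":[[0.05,0,0],[0.1,0,0],[0.5,0,0],[1.5,0,-1],[1,0,-4],[0,0,-4.5],[0,0,-4.3],[0,0,0]],"turn":[0,0,0,0,0,0,0,0]}';  python3 -m inch '{"hand":[0,0,0,0,0,0],"delta_pos":[[-4,0,0],[-4,0,0],[-4,0,0],[0,0,0],[0,0,0],[0,0,0]],"turn":[0,0,0,0,0,0]}'
python3 - <<'E'
from h import *
s=env.state();print(s['t'],rf(s['eef_pos'][None])[0],s['tcp_rot'],s['ft_force'])
c=viewer.get_calibration('wrist');p,d=viewer.read_camera('wrist');np.savez('w10.npz',p=p,d=d,**{k:np.array(v) for k,v in c.items()});cv2.imwrite('pics/w10.png',p)
R=rf(cloud(c,d))
v,u=np.mgrid[:384,:512]
m=(R[...,0]>115)&(R[...,0]<152)&(R[...,1]>-65)&(R[...,1]<30)&(R[...,2]>84)&(R[...,2]<175)
q=R[m];print('arm',len(q),np.percentile(q,[0.5,10,50,90,99.5],axis=0).round(1).tolist())
A=np.polyfit(q[:,1],q[:,2],1)
for _ in range(5):
    e=q[:,2]-np.polyval(A,q[:,1]);k=np.abs(e)<3;A=np.polyfit(q[k,1],q[k,2],1)
print(A,np.arctan(A[0]),k.mean())
for l in ('holddown_tab','tube_center'):
  for r in search_frame('wrist',l)[:2]: a,b=r['centre'];print(l,r, R[int(b),int(a)].round(1))
p,d=viewer.read_camera('side');cv2.imwrite('pics/side7.png',cv2.resize(p[140:270,230:390],None,fx=4.5,fy=4.5))
E
```

```text
t: 24.65
eef_pos: [639.2, -20.3, 269.2]
tcp_rot: [3.131, 0.0, 1.444]
ft_force: [0.1, -0.6, -0.3]
opening: 0.002
t: 25.25
eef_pos: [622.5, -139.1, 262.2]
tcp_rot: [-3.142, -0.0, 1.444]
ft_force: [-0.0, 0.1, 0.5]
opening: 0.004
25.25 [1.40236828e+02 5.70997156e-02 2.62243278e+02] [-3.14152461e+00 -2.61972019e-04  1.44354291e+00] [-0.04827952  0.06285784  0.47731367]
arm 2306 [[119.1, -30.3, 91.0], [124.0, -26.1, 100.2], [132.6, -8.5, 130.0], [142.7, 20.5, 146.7], [148.0, 29.4, 148.8]]
[ -1.00544808 121.21950451] -0.7881147973902143 0.9176062445793582
holddown_tab {'centre': [255.4, 192.0], 'p': 0.63} [130.2  -4.7 126. ]
holddown_tab {'centre': [365.3, 243.6], 'p': 0.39} [207.9 111.2  55.9]
tube_center {'centre': [261.7, 148.2], 'p': 0.81} [1.035e+02 1.000e-01 7.560e+01]
tube_center {'centre': [55.8, 269.2], 'p': 0.75} [ 254.4 -244.3   30. ]
```

View pics/w10.png

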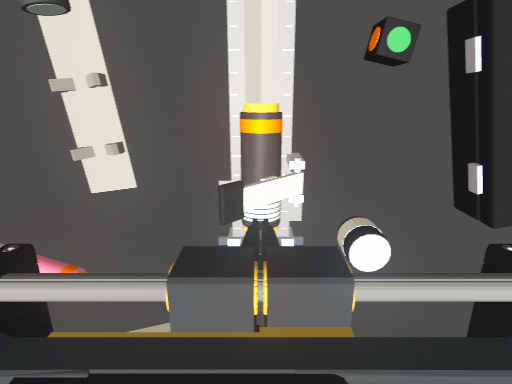

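View pics/side7.png

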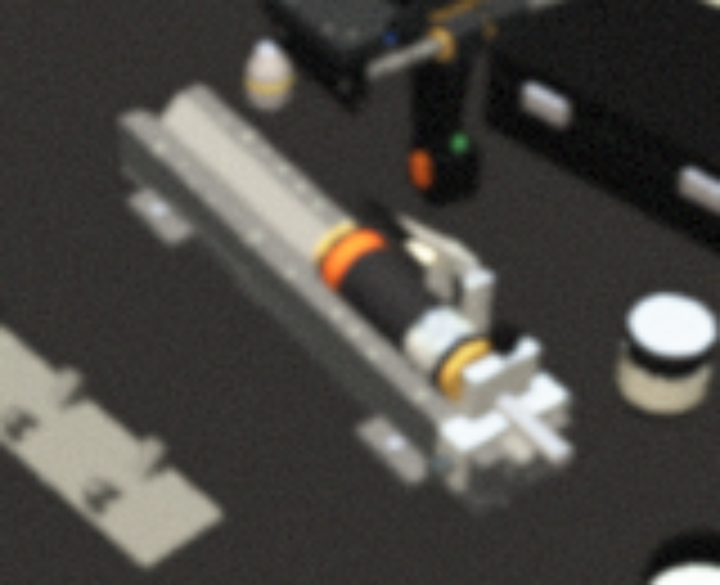

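The tube sits against the brass pad (nose in contact in the side view at about (465,365)). The arm is raised about 0.79 rad with its tab at (230,200) in the wrist view. Next I'll push the tab's outer edge down with the closed fingertips.

```bash
python3 -m inch '{"hand":[0,0,0,0,0,0],"delta_pos":[[0.65,-1.7,0],[0,-1.7,0],[0,0,1.6],[0,0,1.4],[0,0,0],[0,0,0]],"turn":[0,0,0,0,0,0]}';  python3 -m inch '{"hand":[0,0,0,0,0,0],"delta_pos":[[0,0,0.2],[0,0,0.2],[0,-0.03,0.2],[0,-0.03,0.2],[0,-0.04,0.2],[0,0,0]],"turn":[0,0,0,0,0,0]}'
```

```text
t: 26.05
eef_pos: [589.7, -129.2, 232.5]
tcp_rot: [-3.141, -0.0, 1.443]
ft_force: [-0.2, -0.5, 0.1]
opening: 0.007
t: 26.65
eef_pos: [588.2, -129.4, 222.0]
tcp_rot: [-3.141, -0.0, 1.443]
ft_force: [-0.0, -0.9, 0.4]
opening: 0.007
```

```bash
cat > arm.py <<'E'
from h import *
import sys
n=sys.argv[1]
s=env.state();print(s['t'],rf(s['eef_pos'][None])[0].round(1),'tip z',s['eef_pos'][2]-78,s['ft_force'].round(1))
c=viewer.get_calibration('wrist');p,d=viewer.read_camera('wrist');cv2.imwrite(f'pics/{n}.png',p)
R=rf(cloud(c,d));v,u=np.mgrid[:384,:512]
m=(R[...,0]>118)&(R[...,0]<150)&(R[...,1]>-18)&(R[...,1]<30)&(R[...,2]>77)&(R[...,2]<175)&(v<260)
q=R[m];A=np.polyfit(q[:,1],q[:,2],1)
for _ in range(6):
    e=q[:,2]-np.polyval(A,q[:,1]);k=np.abs(e)<3;A=np.polyfit(q[k,1],q[k,2],1)
print('arm line',A,'theta',-np.arctan(A[0]),k.sum())
p,d=viewer.read_camera('side');cv2.imwrite(f'pics/{n}s.png',cv2.resize(p[140:270,230:390],None,fx=4.5,fy=4.5))
E
python3 arm.py w11
```

```text
26.65 [135.  -35.2 222. ] tip z 143.9984454544558 [-0.  -0.9  0.4]
arm line [ -1.00204949 120.76094126] theta 0.7864218596438923 1621
```

View pics/w11.png

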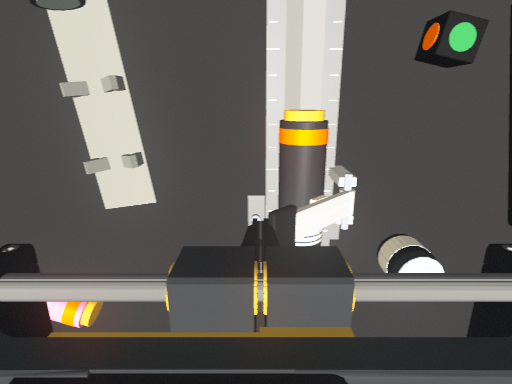

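View pics/w11s.png

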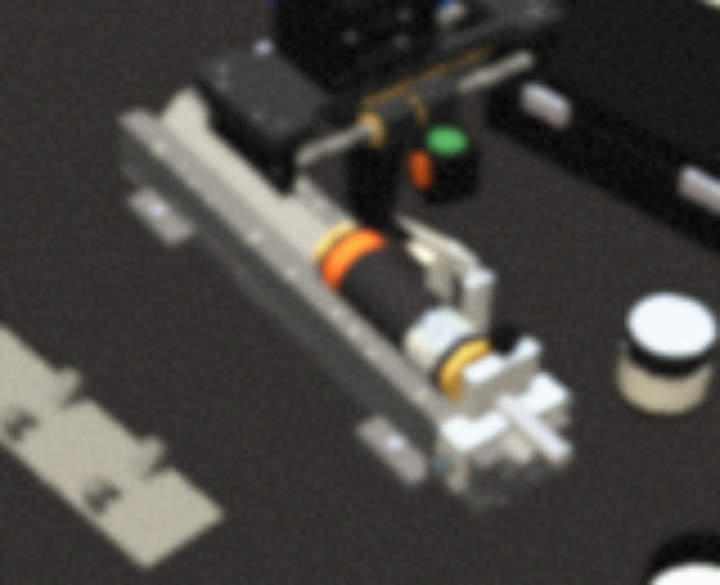

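The fingertips came down just outside the tab without touching it: the arm is still at 0.786 rad and the force is zero. I'll rise, move inward and try again.

```bash
python3 -m inch '{"hand":[0,0,0,0,0,0],"delta_pos":[[0,0,-1],[0,0,-1],[0.1,1.3,0],[0,0,0.5],[0,0,0.5],[0,0,0]],"turn":[0,0,0,0,0,0]}';  python3 -m inch '{"hand":[0,0,0,0],"delta_pos":[[0,0,0.2],[0,0,0.2],[0,0,0.2],[0,0,0]],"turn":[0,0,0,0]}'
```

```text
t: 27.35
eef_pos: [600.8, -129.9, 231.3]
tcp_rot: [-3.14, -0.0, 1.443]
ft_force: [0.5, -0.3, -0.2]
opening: 0.002
t: 27.75
eef_pos: [601.4, -130.0, 225.9]
tcp_rot: [-3.141, -0.0, 1.443]
ft_force: [-0.6, -0.9, -0.8]
opening: 0.005
```

```bash
python3 -m inch '{"hand":[0,0,0,0],"delta_pos":[[0,0,0.2],[0,0,0.2],[0,0,0.2],[0,0,0]],"turn":[0,0,0,0]}'; python3 arm.py w12
```

```text
t: 28.15
eef_pos: [601.4, -130.0, 219.9]
tcp_rot: [-3.141, -0.0, 1.443]
ft_force: [-0.1, 0.2, -0.0]
opening: 0.001
28.15 [133.9 -22.  219.9] tip z 141.93229852350242 [-0.1  0.2 -0. ]
arm line [ -0.92031566 117.84074692] theta 0.7439265177594813 1585
```

View pics/w12.png

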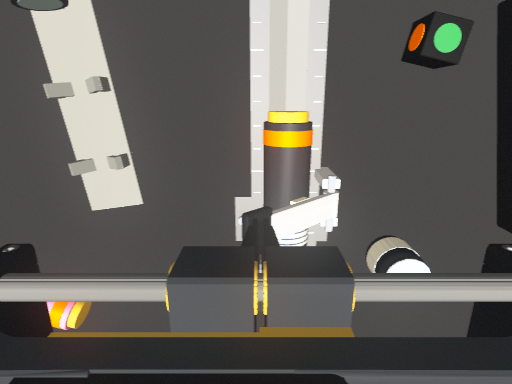

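```bash
python3 -m inch '{"hand":[0,0,0,0,0,0,0,0,0,0,0,0,0,0,0,0],"delta_pos":[[0,-0.1,0.23],[0,-0.1,0.23],[0,-0.1,0.23],[0,-0.1,0.23],[0,-0.1,0.23],[0,-0.13,0.2],[0,-0.13,0.2],[0,-0.13,0.2],[0,-0.13,0.2],[0,-0.13,0.2],[0,-0.1,0.22],[0,-0.1,0.22],[0,-0.1,0.22],[0,-0.1,0.22],[0,-0.1,0.22],[0,0,0]],"turn":[0,0,0,0,0,0,0,0,0,0,0,0,0,0,0,0]}'; python3 arm.py w13
```

```text
t: 29.85
eef_pos: [585.0, -127.9, 187.4]
tcp_rot: [-3.141, -0.0, 1.443]
ft_force: [0.7, 0.1, -1.1]
opening: 0.005
29.85 [133.9 -38.6 187.4] tip z 109.37228138521104 [ 0.7  0.1 -1.1]
arm line [-0.31459175 96.20848525] theta 0.30478938055232413 2017
```

View pics/w13.png

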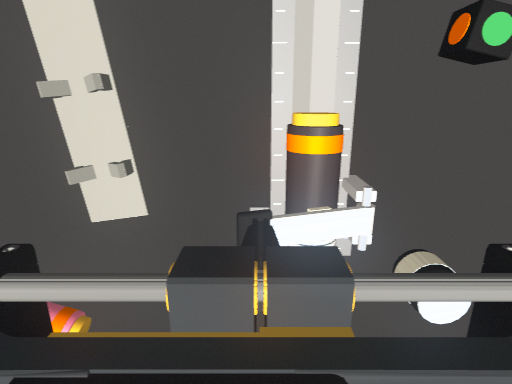

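View pics/w13s.png

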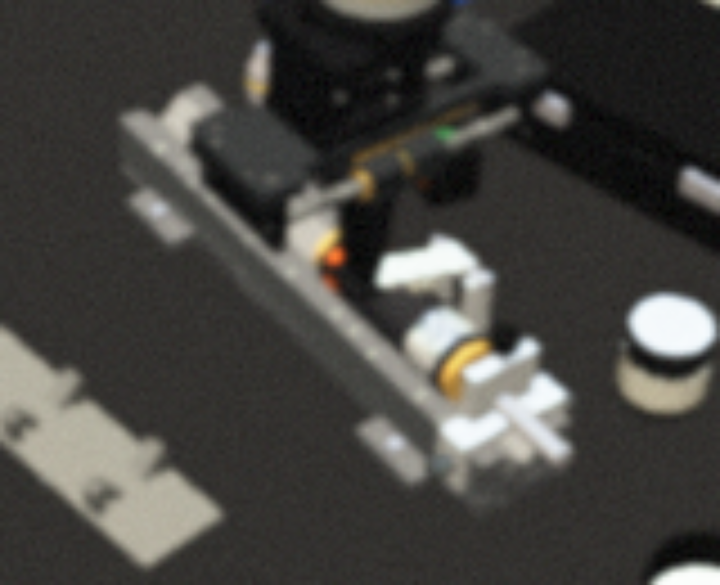

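The arm is following at 0.305 rad, as predicted. I'll continue and then slow down.

```bash
python3 -m inch '{"hand":[0,0,0,0,0,0,0,0,0,0,0],"delta_pos":[[0,-0.06,0.2],[0,-0.06,0.2],[0,-0.06,0.2],[0,-0.06,0.2],[0,-0.06,0.2],[0,-0.06,0.2],[0,-0.04,0.2],[0,-0.03,0.15],[0,-0.02,0.1],[0,0,0.1],[0,0,0]],"turn":[0,0,0,0,0,0,0,0,0,0,0]}'; python3 -m inch '{"hand":[0,0,0],"delta_pos":[[0,0,0.06],[0,0,0.06],[0,0,0]],"turn":[0,0,0]}'
```

```text
t: 31.05
eef_pos: [580.6, -127.3, 170.1]
tcp_rot: [-3.141, -0.0, 1.443]
ft_force: [0.3, -0.6, -0.9]
opening: 0.001
t: 31.35
eef_pos: [580.6, -127.3, 168.9]
tcp_rot: [-3.141, -0.0, 1.443]
ft_force: [-0.6, 0.4, 0.8]
opening: 0.004
```

```bash
python3 -m inch '{"hand":[0,0],"delta_pos":[[0,0,0.05],[0,0,0]],"turn":[0,0]}'
```

```text
t: 31.55
eef_pos: [580.6, -127.3, 168.5]
tcp_rot: [-3.142, -0.0, 1.443]
ft_force: [0.3, 0.3, -0.3]
opening: 0.0
```

```bash
python3 -m inch '{"hand":[0,0,0],"delta_pos":[[0,0,0.05],[0,0,0.05],[0,0,0]],"turn":[0,0,0]}'; python3 arm.py w14
```

```text
t: 31.85
eef_pos: [580.6, -127.3, 167.5]
tcp_rot: [-3.142, -0.0, 1.443]
ft_force: [-0.9, 0.6, -0.0]
opening: 0.004
31.85 [133.9 -42.9 167.5] tip z 89.4514994459845 [-0.9  0.6 -0. ]
arm line [-5.53953255e-02  8.74219077e+01] theta 0.055338766758061125 2298
```

```bash
python3 -m inch '{"hand":[0,0],"delta_pos":[[0,0,0.05],[0,0,0]],"turn":[0,0]}'
```

```text
t: 32.15
eef_pos: [580.7, -127.3, 167.0]
tcp_rot: [3.141, -0.0, 1.443]
ft_force: [-0.4, -0.6, 1.4]
opening: 0.004
```

```bash
python3 -m inch '{"hand":[0,0],"delta_pos":[[0,0,0.04],[0,0,0]],"turn":[0,0]}'; python3 -m inch '{"hand":[0,0],"delta_pos":[[0,0,0.03],[0,0,0]],"turn":[0,0]}'
```

```text
t: 32.35
eef_pos: [580.6, -127.3, 166.6]
tcp_rot: [-3.142, -0.0, 1.443]
ft_force: [0.3, 0.6, 1.0]
opening: 0.003
t: 32.55
eef_pos: [580.6, -127.3, 166.4]
tcp_rot: [3.142, -0.0, 1.443]
ft_force: [-1.1, 1.0, 2.1]
opening: 0.004
```

```bash
python3 -m inch '{"hand":[0,0],"delta_pos":[[0,0,0.03],[0,0,0]],"turn":[0,0]}'; python3 -m inch '{"hand":[0,0],"delta_pos":[[0,0,0.03],[0,0,0]],"turn":[0,0]}'; python3 arm.py w15
```

```text
t: 32.75
eef_pos: [580.6, -127.4, 166.3]
tcp_rot: [3.141, -0.0, 1.443]
ft_force: [-2.1, 0.7, 6.0]
opening: 0.006
t: 32.95
eef_pos: [580.6, -127.3, 166.1]
tcp_rot: [3.141, -0.0, 1.443]
ft_force: [-1.9, 0.2, 7.3]
opening: 0.007
32.95 [133.9 -43.  166.1] tip z 88.12082987899373 [-1.9  0.2  7.3]
arm line [-3.86560733e-02  8.68844912e+01] theta 0.03863683608871794 2307
```

The pad bears on the tube: the force stepped up to 7 N and the arm is at about 0.04 rad. I'll hold briefly, rise clear and inspect.

```bash
python3 -m inch '{"hand":[0,0,0,0,0,0,0,0,0,0],"delta_pos":[[0,0,0],[0,0,0],[0,0,-0.1],[0,0,-0.5],[0,0,-2],[0,0,-4],[0,0,-4],[2,2,0],[0,0,0],[0,0,0]],"turn":[0,0,0,0,0,0,0,0,0,0]}'; python3 arm.py w16
python3 - <<'E'
from h import *
c=viewer.get_calibration('wrist');p,d=viewer.read_camera('wrist');R=rf(cloud(c,d));h=cv2.cvtColor(p,cv2.COLOR_BGR2HSV)
m=(np.abs(R[...,1])<17)&(R[...,2]>45)&(R[...,2]<80)&(R[...,0]>40)&(R[...,0]<185)
print('tube rear s',np.percentile(R[m][:,0],[0.5,1,3]),env.state()['ft_force'],env.state()['t'])
E
```

```text
t: 34.05
eef_pos: [602.9, -109.8, 271.4]
tcp_rot: [-3.141, -0.0, 1.444]
ft_force: [0.2, 1.0, 0.6]
opening: 0.007
34.05 [113.7 -23.1 271.4] tip z 193.37132174009923 [0.2 1.  0.6]
arm line [-4.40326340e-02  8.71336664e+01] theta 0.044004209147782476 1006
tube rear s [63.89643305 63.93217557 64.57163992] [ 0.46717437 -0.01264555  0.58341188] 34.2
```

View pics/w16.png

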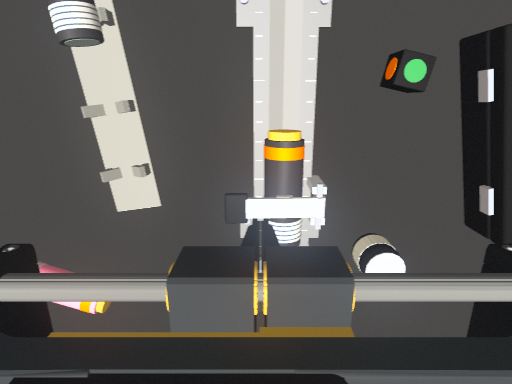

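View pics/w16s.png

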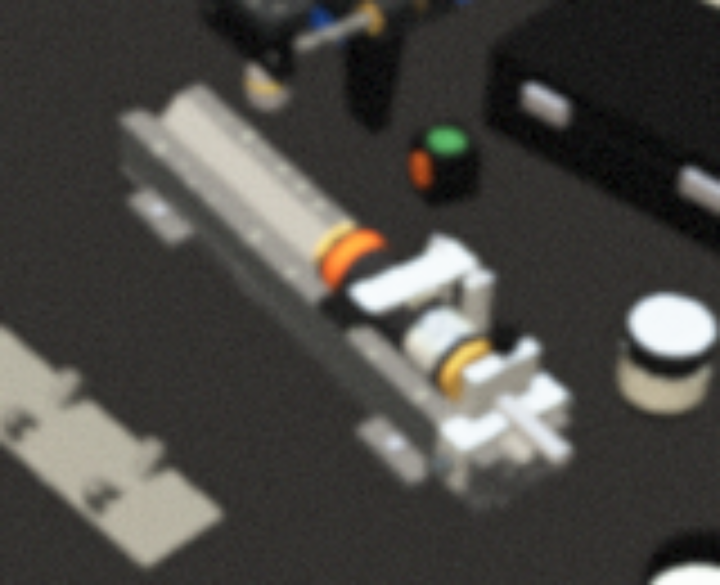

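The tube's rear face is at s = 63.9, which puts the nose at 183.9. The pad face was measured at 183.6–184.1. The arm rests at 0.044 rad, and the robot is clear and unloaded.

```bash
python3 -c "
from cell import ticket
print(ticket.job_done())"
```

```text
the job is handed in; nothing more can be done
None
```

The lens tube is seated against the brass stop pad with the hold-down arm resting on it. I handed the job in at about 34 s of the 72 s allowed.

- **Placing:** I took the orange-band tube from the rest and lowered it into the V-groove, releasing it only after contact. Its nose was about 98 mm short of the stop. The fit then showed its axis within 0.1 mm of the groove's line, at z = 55.0 mm.
- **Pushing home:** Friction along the groove was about 2 N. At the stop I pushed slightly further than I meant to: the wrist force peaked at 12.4 N in the readings, roughly 10 N of it on the lens cell and under the 15 N limit. I eased back and held 7.4 N for about a second; nothing moved.
- **Hold-down:** My first descent came down just outside the tab without touching it, so I moved inward and tried again. I then pressed the arm down until its pad bore on the tube, with about 7 N at the tab.

**Last checks:**
- **Tube:** the nose works out at 183.9 mm along the rail, against 183.6–184.1 mm measured for the pad face. The finger position at contact gave about 182 mm, which disagrees by 1–2 mm; I trust the camera and the force rise over the assumed 10 mm finger half-width.
- **Hold-down arm:** it rests at 0.044 rad, against about 0.045 expected.
- **Robot and bench:** the robot was clear of everything with no load on it. The spare and the nearby objects in the last pictures looked undisturbed; I did not check every item individually.

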